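# Click a thumb shifter on by three notches

## Task

Two handlebar stubs with indexed thumb shifters are bolted to the bench. Take the shifter with the longer lever and push its lever clockwise, as seen from above, by exactly three clicks from where it stands, letting it come to rest for about half a second in every notch, and leave it in the third one. Do not shift the short lever.

Things in the scene. Friction and masses are not known exactly. Their poses are not given: they have to be found in the camera images.
- long_lever (a joint): Long lever's angle about its upright pivot, rad, growing clockwise seen from above. Six notches at 0, 0.35, 0.70, 1.05, 1.40, 1.75 (20 degrees apart), stops just beyond the outer two; starts at rest in the first or second. Pushing the post sideways takes 3 to 6 N up to halfway between notches; past that the lever snaps on by itself into the next notch and stays.
- long_thumb (a point): Centre of the top of the thumb post at the long lever's end, 141 mm above the bench. Post: black upright cylinder, 18 mm across, 34 mm tall, its axis 72 mm from the pivot axis. An aluminium blade (11 mm wide, 107 to 113 mm above the bench) joins it to the pivot. Under post and blade is air down to the stub's grip (top 92 mm above the bench) or the foot.
- long_pivot (a point): On the long lever's upright pivot axis, 118 mm above the bench, top of its screw. Around it a black index plate, 74 mm across (top 105 mm), with six white ticks, one per notch. The stub, a level 22 mm bar with a cork grip, sits in an aluminium block (98 mm high) on a bolted steel foot, 90 x 150 mm. Place and heading vary; at mid-range the lever points roughly towards the robot.
- short_thumb (a point): Centre of the top of the thumb post of the other shifter, 141 mm above the bench: the same kind on the same kind of stand, but with its post only 42 mm from its pivot. It must not be shifted. The two stands trade places, left and right.
Things that resemble listed ones, but are neither listed nor needed, are in the scene too. What is shaped like the part that bears long_lever but yellow is not meant.

How it is judged:
By the outcome, as a careful person would: the job done as asked, in the order asked, and still so for the second after the job is handed in, with the robot touching nothing.
It also fails if it takes over 42 s, if anything falls off the work surface, if the arm or the gripper's body presses on something with over 40 N, if the wrist force passes 120 N, or if a joint passes its speed limit or range.

## Robot

A 7-joint arm with a two-finger parallel gripper is mounted at the origin on the work surface. World frame = base frame: x ahead of the robot, y to its left, z up, the work surface at z = 0. Lengths are in m, angles in rad, forces in N, time in s.
With the tool pointing down it reaches from about 0.425 to 0.95 m from the base axis. Payload 16.7 kg.
Tool frame: the origin (TCP) lies at the very end of the fingers, on their centre line; the grasp point (between the pads) lies 19 mm behind it (env.grip_point_offset is the distance from the TCP to the grasp point, in m); x points along the fingers, y is the direction in which the jaws open and shut, and the axes are right-handed (so a half turn about x gives the same grasp; the last joint's range is limited). The gripper opens to 94 mm and grips with 3 to 60 N. Pads are 16 mm wide; open, the fingers measure 119 mm over their backs; the gripper's body (75 mm by 177 mm) begins 78 mm behind the grasp point.
Start: joints at [-1.407, 0.426, 0.074, 1.606, -0.034, 1.111, -0.067], TCP at [0.208, 0.642, 0.205] pointing down, gripper open.
Joint ranges: [-2.85, 2.85], [-0.5, 2.14], [-1.23, 1.37], [0.21, 2.46], [-1.02, 4.16], [0.16, 2.05], [-2.73, 2.73]. Speed limits (rad/s): [1.89, 1.89, 2.39, 2.39, 3.01, 3.01, 3.01].

## Interface

Orientations are given as a unit quaternion [w, x, y, z].
In Python, from rig import env gives the robot as it stands.
- The arm moves only by the tool play_rows, never from a script. Its argument "commands" is a list of rows, each a list of 2 entries, a list of its own where there are three numbers: the shift along the tool's x, y, z each as a share of 0.2 m, from -1 to 1, then the turn, a rotation vector about the tool's x, y, z each as a share of pi rad, from -1 to 1. In form: [[[dx, dy, dz], [rx, ry, rz]], ...]. A call has exactly 10 rows; each row shifts and turns the pose as measured when the row begins, along the tool's axes as they then stand; what a row does not reach is not made up. A row lasts 1/12 s, in which the tool goes at most 41.7 mm and 7.16 degrees, less where a joint would pass 70% of its speed; a pose out of reach is approached as far as the arm can. A call with a number of a shift or a turn outside -1 to 1 is refused whole. A call with a gripper value outside its range is refused whole. "fingers" is the opening, from 0 (shut) to 1 (fully open), set as the call begins (left out, the last holds). The fingers move at their own pace and stop on an object; "grip_force" is the grip in N (left out, the last holds). Time passes only in rows, so rows that do not move let the fingers close, or fill a call up. It gives the time, the measured TCP pose, the force and the opening at its end, in the units of the state.
- env.get_state(): the state, without advancing time (a new reading comes with each control period).
- env.grab_frame(name): name is "scene" or "side" or "wrist"; returns a dict with "color" (420x560x3 uint8, red, green, blue), "vfov" (degrees; the focal length in pixels is half the picture's height over the tangent of half this angle, whatever the lens; pixels are square), "cx", "cy" (the principal point, pixels), "k1" (the pictures are not rectified: a ray, as slopes to the right and down, at radius r is drawn at 1 + k1 r^2 times it, then the intrinsics apply), "rvec" (rotation vector, rad) and "tvec" (3), from world to camera coordinates, as OpenCV has them. Camera axes: x right, y down, z forward; pixel columns grow to the right and rows downward; lengths in m; the calibration is good to about 2 mm. A picture is of the moment at which its call begins. There is no depth.
- env.sign_off(): hands the job in, once; it reports no verdict.
The state is a dict: "t": time; "q": joint angles; "qvel": joint speeds; "tau": joint torques, N m; "ee_pos": TCP position; "ee_rot": TCP orientation; "force": force on the tool from outside, world axes, zero at the start; "wrist_torque": the same for the moment, N m; "opening": finger opening in m.
Only numpy, scipy, OpenCV 4.12 (cv2) and the standard library are available. Lean on these libraries where they do the work, as an engineer would, in place of code of your own. Each camera call takes 0.05 s, during which the arm holds its last target.

## Working session

There is one attempt and no reset: what is moved stays moved. The work goes in short steps, Python scripts to look and compute and a tool call to move; the robot and the scene stay as the last step left them, time stands still between calls to the robot, and variables do not carry over. Pictures are saved under pics/ and viewed, and the job is handed in when it is done.

Besides the shell and the picture viewer there is one more tool, called after "Request:" as name(argument=value, ...), one argument or row to a line, values as JSON. play_rows: Moves the arm, as the interface text tells. Its arguments: {"type":"object","properties":{"commands":{"type":"array"},"fingers":{"type":"number"},"grip_force":{"type":"number"}},"required":["commands"]}

```bash
mkdir -p pics; ls; cat > h.py <<'E'
import numpy as np,cv2
from rig import env
def grab(n,fn=None):
    f=env.grab_frame(n)
    if fn: cv2.imwrite('pics/'+fn,f['color'][:,:,::-1])
    return f
def K(f):
    h,w=f['color'].shape[:2]; F=h/2/np.tan(np.radians(f['vfov'])/2)
    return np.array([[F,0,f['cx']],[0,F,f['cy']],[0,0,1]]),np.array([f['k1'],0,0,0.])
def ray(f,p):
    k,d=K(f); u=cv2.undistortPoints(np.array([[p]],float),k,d)[0,0]
    R=cv2.Rodrigues(np.array(f['rvec'],float))[0]; t=np.array(f['tvec'],float).ravel()
    return -R.T@t, R.T@np.array([u[0],u[1],1])
def onz(f,p,z):
    c,d=ray(f,p); return c+d*(z-c[2])/d[2]
def proj(f,P):
    k,d=K(f); return cv2.projectPoints(np.array(P,float).reshape(-1,3),np.array(f['rvec'],float),np.array(f['tvec'],float),k,d)[0][:,0]
E
python3 - <<'E'
from h import *
for n in ['scene','side','wrist']:
    f=grab(n,n+'0.png'); print(n,ray(f,(280,210)),f['k1'])
s=env.get_state(); print({k:np.round(v,3) for k,v in s.items()})
E
```

```text
pics
scene (array([ 0.85317618, -0.6916839 ,  0.82307925]), array([-0.44336997,  0.58582841, -0.678498  ])) -0.14211906011416875
side (array([ 0.37143267, -0.79179077,  0.61993443]), array([ 0.02971263,  0.83660145, -0.54710756])) -0.10451208046354901
wrist (array([0.1406072 , 0.66486182, 0.38408041]), array([ 0.25158373, -0.068045  , -0.96565779])) -0.07946986689038033
{'t': np.float64(0.15), 'q': array([-1.408,  0.427,  0.074,  1.606, -0.034,  1.111, -0.067]), 'qvel': array([ 0.002, -0.002, -0.   , -0.001, -0.001,  0.001,  0.002]), 'tau': array([ 5.0000e-03, -9.3628e+01,  3.6690e+00, -4.5442e+01, -4.9000e-02,
        1.8000e-02,  0.0000e+00]), 'ee_pos': array([0.208, 0.642, 0.205]), 'ee_rot': array([ 0.698,  0.11 ,  0.698, -0.11 ]), 'force': array([0.571, 0.014, 0.089]), 'wrist_torque': array([ 0.023,  0.025, -0.067]), 'opening': np.float64(0.094)}
```

View pics/scene0.png

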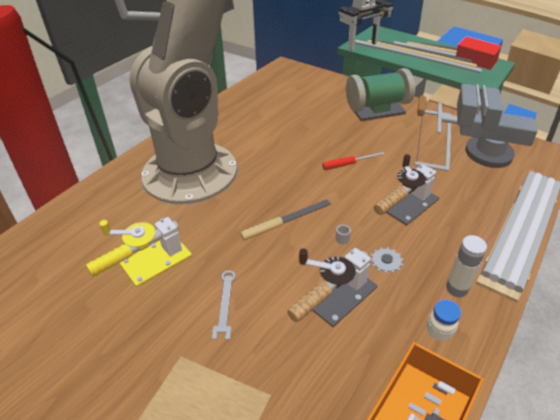

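View pics/side0.png

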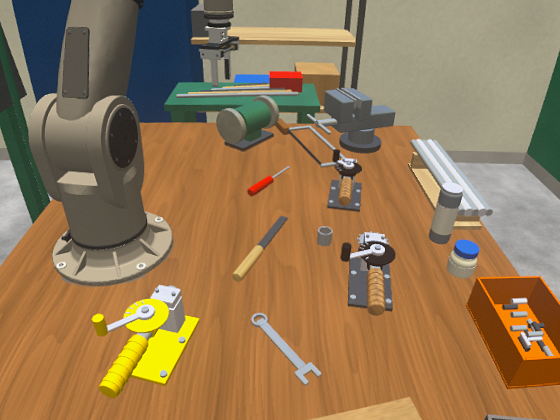

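View pics/wrist0.png

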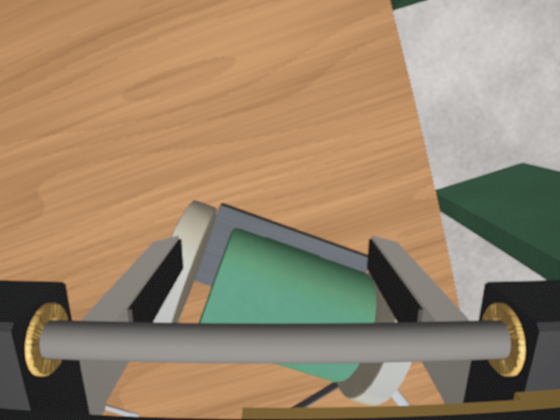

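The wrist camera shows only the green motor. There are three candidates in the scene view: the near dark shifter (pivot ~338,268; post ~303,256), the far dark one (pivot ~412,177; post ~406,160), and a yellow decoy (140,233), which is excluded by colour. I'll enlarge the two dark ones and measure them.

```bash
python3 - <<'E'
from h import *
a=cv2.imread('pics/scene0.png');b=cv2.imread('pics/side0.png')
def c(im,x,y,w=100,h=75): return cv2.resize(im[y:y+h,x:x+w],None,fx=4,fy=4,interpolation=cv2.INTER_CUBIC)
cv2.imwrite('pics/crop0.png',np.vstack([np.hstack([c(a,285,235),c(a,365,140)]),np.hstack([c(b,325,220),c(b,300,140)])]))
E
```

```text
(no output)
```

View pics/crop0.png

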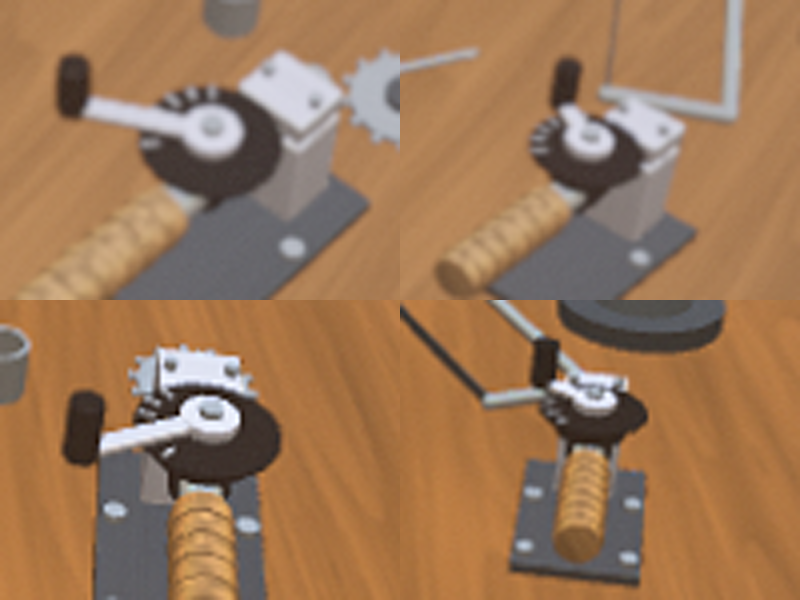

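```bash
python3 - <<'E'
from h import *
a=grab('scene');b=grab('side')
for n,z,p,q in [('nthumb',.141,(303.5,250),(346,244.5)),('npiv',.118,(338.2,266.5),(378,247)),('fthumb',.141,(407,155.5),(336.5,151)),('fpiv',.118,(412.7,173.7),(349.2,163))]:
    print(n,onz(a,p,z).round(4),onz(b,q,z).round(4))
# ticks of near plate: crop coords
for c in [(150,143),(158,108),(173,100),(192,94),(211,90)]:
    P=onz(a,(285+c[0]/4,235+c[1]/4),.105); print(P.round(4))
# foot corners & block
for c in [(370,205)]: print(onz(a,(285+c[0]/4,235+c[1]/4),.006))
s=env.get_state()
from scipy.spatial.transform import Rotation as R
w,x,y,z=s['ee_rot'];print(R.from_quat([x,y,z,w]).as_matrix().round(3))
E
```

```text
nthumb [ 0.5154 -0.1716  0.141 ] [ 0.5184 -0.1763  0.141 ]
npiv [ 0.586  -0.1516  0.118 ] [ 0.5876 -0.1549  0.118 ]
fthumb [0.5527 0.244  0.141 ] [0.5561 0.2321 0.141 ]
fpiv [0.5863 0.2125 0.118 ] [0.5891 0.2072 0.118 ]
[ 0.5607 -0.1693  0.105 ]
[ 0.5517 -0.1472  0.105 ]
[ 0.5552 -0.1382  0.105 ]
[ 0.5611 -0.1292  0.105 ]
[ 0.5678 -0.1212  0.105 ]
[ 0.64583132 -0.06574988  0.006     ]
[[-0.     0.308  0.951]
 [-0.001  0.951 -0.308]
 [-1.    -0.001  0.   ]]
```

The near shifter fits: its post sits 73 mm from its pivot, against about 45 mm for the far one, and both are dark rather than yellow. The long pivot is at about (0.587, -0.153) and its post at about (0.517, -0.174). That puts the lever at about 197°, on the second tick. I'll push the post with closed fingers from its −y side.

Request:
play_rows(
  commands=[
    [[-0.2, 0, 0], [0, 0, 0]],
    [[0, -0.074, 0.186], [0, 0, 0]],
    [[0, -0.074, 0.186], [0, 0, 0]],
    [[0, -0.074, 0.186], [0, 0, 0]],
    [[0, -0.074, 0.186], [0, 0, 0]],
    [[0, -0.074, 0.186], [0, 0, 0]],
    [[0, -0.074, 0.186], [0, 0, 0]],
    [[0, -0.074, 0.186], [0, 0, 0]],
    [[0, -0.074, 0.186], [0, 0, 0]],
    [[0, -0.074, 0.186], [0, 0, 0]],
  ],
  fingers=0,
)

```text
t: 1.08
ee_pos: [0.4866, 0.4115, 0.2452]
ee_rot: [0.698, 0.104, 0.701, -0.104]
force: [0.4, 0.7, 0.5]
opening: 0.0304
```

Request:
play_rows(
  commands=[
    [[0, -0.186, 0.074], [0, 0, 0]],
    [[0, -0.186, 0.074], [0, 0, 0]],
    [[0, -0.186, 0.074], [0, 0, 0]],
    [[0, -0.186, 0.074], [0, 0, 0]],
    [[0, -0.186, 0.074], [0, 0, 0]],
    [[0, -0.186, 0.074], [0, 0, 0]],
    [[0, -0.186, 0.074], [0, 0, 0]],
    [[0, -0.186, 0.074], [0, 0, 0]],
    [[0, -0.186, 0.074], [0, 0, 0]],
    [[0, -0.186, 0.074], [0, 0, 0]],
  ],
)

```text
t: 1.92
ee_pos: [0.5224, -0.0033, 0.2443]
ee_rot: [0.699, 0.105, 0.7, -0.105]
force: [0.7, 0.2, 0.4]
opening: 0.0007
```

Request:
play_rows(
  commands=[
    [[0, -0.174, 0.063], [0, 0, 0]],
    [[0, -0.174, 0.063], [0, 0, 0]],
    [[0, -0.174, 0.063], [0, 0, 0]],
    [[0, -0.174, 0.063], [0, 0, 0]],
    [[0, -0.174, 0.063], [0, 0, 0]],
    [[0, -0.174, 0.063], [0, 0, 0]],
    [[0, 0, 0], [-0.039, 0, 0]],
    [[0, 0, 0], [-0.039, 0, 0]],
    [[0, 0, 0], [-0.039, 0, 0]],
    [[0, 0, 0], [-0.039, 0, 0]],
  ],
)

```text
t: 2.75
ee_pos: [0.529, -0.2484, 0.2453]
ee_rot: [0.704, -0.069, 0.703, 0.067]
force: [-0.1, 0.7, 0.6]
opening: 0.0002
```

```bash
cat >> h.py <<'E'
from scipy.spatial.transform import Rotation as Ro
def rot(s):
    w,x,y,z=s['ee_rot'];return Ro.from_quat([x,y,z,w]).as_matrix()
def togo(P,h):
    s=env.get_state();M=rot(s);d=M.T@(np.array(P)-s['ee_pos'])
    hn=np.degrees(np.arctan2(M[1,1],M[0,1]))
    print('heading',hn.round(2),'turn share',((hn-h)/180).round(4),'shift share',(d/.2).round(4),'F',M.T@s['force'],'x axis',M[:,0].round(3))
E
python3 - <<'E'
from h import *
f=grab('wrist','w1.png')
togo((.530,-.217,.12),106.7)
for P in [(.587,-.153,.118),(.517,-.174,.141)]: print(proj(f,P))
E
```

```text
heading 101.68 turn share -0.0279 shift share [0.6267 0.1546 0.0362] F [ 0.37834903 -0.39504988 -0.5548316 ] x axis [ 0.002 -0.002 -1.   ]
[[367.35604104 278.33335811]]
[[371.01548874 205.35130876]]
```

View pics/w1.png

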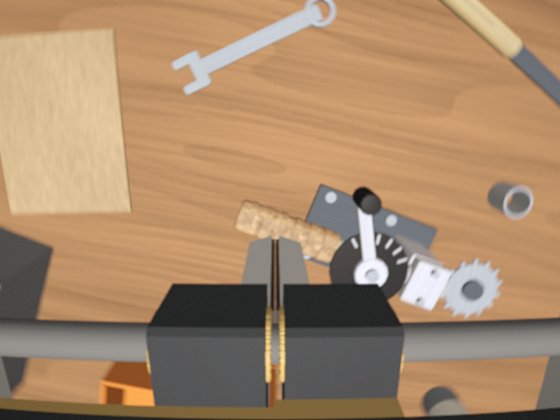

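The wrist view shows the long shifter with its pivot screw at ~(372,273) and its post at ~(366,199). I'll zoom in to refine both.

```bash
python3 - <<'E'
from h import *
a=cv2.imread('pics/w1.png');cv2.imwrite('pics/w1c.png',cv2.resize(a[170:310,310:460],None,fx=4,fy=4,interpolation=cv2.INTER_CUBIC))
E
```

```text
(no output)
```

View pics/w1c.png

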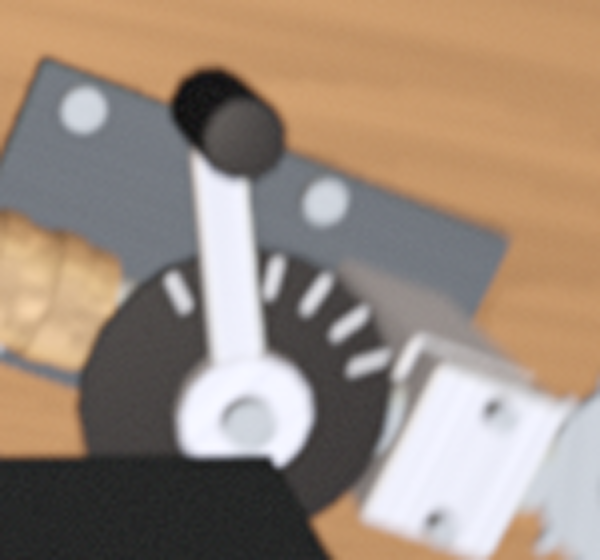

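The lever sits on the second tick, with one tick left of it and four to the right. Post top is at (370.7, 204.2) and the screw at (372, 275).

```bash
python3 - <<'E'
from h import *
f=grab('wrist')
p=onz(f,(370.75,204.25),.141);q=onz(f,(372,275),.118);print(p,q,np.hypot(*(p-q)[:2]),np.degrees(np.arctan2(*(p-q)[1::-1]))%360)
for c in [(178,293),(275,277),(317,294),(350,323),(368,362)]:
    t=onz(f,(310+c[0]/4,170+c[1]/4),.105)-q;print(np.degrees(np.arctan2(t[1],t[0]))%360)
E
```

```text
[ 0.51538204 -0.1746079   0.141     ] [ 0.5820627  -0.14921887  0.118     ] 0.0713506283641761 200.84460820709836
221.50506960305455
177.40565416137537
156.84905658811385
136.59397201263488
116.69362300065399
```

```bash
python3 - <<'E'
from h import *
togo((.5239,-.2129,.12),101.7)
E
```

```text
heading 100.91 turn share -0.0044 shift share [0.6269 0.1796 0.0071] F [-0.9069658   0.4442692  -0.14988319] x axis [ 0.002 -0.002 -1.   ]
```

Request:
play_rows(
  commands=[
    [[0, 0.09, 0.004], [-0.004, 0, 0]],
    [[0, 0.09, 0.003], [0, 0, 0]],
    [[0.15, 0, 0], [0, 0, 0]],
    [[0.15, 0, 0], [0, 0, 0]],
    [[0.15, 0, 0], [0, 0, 0]],
    [[0.1, 0, 0], [0, 0, 0]],
    [[0.05, 0, 0], [0, 0, 0]],
    [[0, 0, 0], [0, 0, 0]],
    [[0, 0, 0], [0, 0, 0]],
    [[0, 0, 0], [0, 0, 0]],
  ],
)

```text
t: 3.68
ee_pos: [0.5258, -0.2103, 0.1239]
ee_rot: [0.707, -0.057, 0.702, 0.055]
force: [0.3, -0.5, 0.7]
opening: 0.0008
```

```bash
python3 - <<'E'
from h import *
togo((.5239,-.2129,.12),101.7)
togo((.5173,-.1806,.12),101.7)
E
```

```text
heading 99.11 turn share -0.0144 shift share [ 0.0194 -0.0115 -0.0114] F [-0.74524235 -0.52483739  0.20006124] x axis [ 0.007 -0.002 -1.   ]
heading 99.11 turn share -0.0144 shift share [ 0.0188  0.1532 -0.0184] F [-0.74524235 -0.52483739  0.20006124] x axis [ 0.007 -0.002 -1.   ]
```

Request:
play_rows(
  commands=[
    [[0.015, 0.01, -0.01], [-0.014, 0, 0]],
    [[0, 0.01, -0.008], [0, 0, 0]],
    [[0, 0.01, 0], [0, 0, 0]],
    [[0, 0.01, 0], [0, 0, 0]],
    [[0, 0.01, 0], [0, 0, 0]],
    [[0, 0.01, 0], [0, 0, 0]],
    [[0, 0.01, 0], [0, 0, 0]],
    [[0, 0.01, 0], [0, 0, 0]],
    [[0, 0.01, 0], [0, 0, 0]],
    [[0, 0.01, 0], [0, 0, 0]],
  ],
)

```text
t: 4.52
ee_pos: [0.5213, -0.1911, 0.1271]
ee_rot: [0.709, -0.071, 0.698, 0.067]
force: [-1.6, -2.3, 0.5]
opening: 0.0007
```

```bash
python3 - <<'E'
from h import *
togo((.5173,-.1806,.12),101.7)
f=grab('wrist','w2.png')
E
```

```text
heading 101.18 turn share -0.0029 shift share [ 0.0348  0.0558 -0.01  ] F [-0.5300412  -1.89795038 -2.0415993 ] x axis [ 0.016 -0.004 -1.   ]
```

View pics/w2.png

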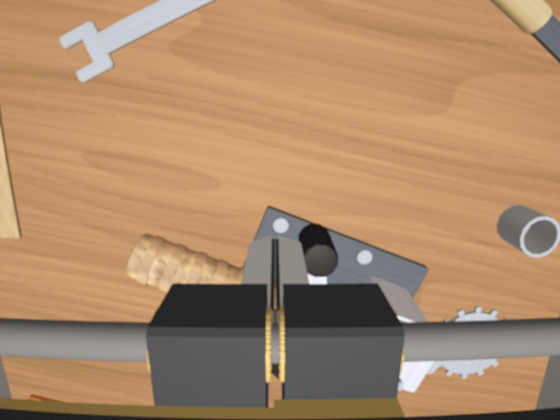

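Request:
play_rows(
  commands=[
    [[0.008, 0.008, -0.003], [0, 0.001, 0]],
    [[0.008, 0.008, -0.002], [0, 0.001, 0]],
    [[0.008, 0.008, -0.002], [0, 0.001, 0]],
    [[0.008, 0.008, 0], [0, 0.001, 0]],
    [[0.008, 0.008, 0], [0, 0.001, 0]],
    [[0.005, 0.004, 0], [0, 0.001, 0]],
    [[0.005, 0.004, 0], [0, 0, 0]],
    [[0.003, 0, 0], [0, 0, 0]],
    [[0.003, 0, 0], [0, 0, 0]],
    [[0.003, 0, 0], [0, 0, 0]],
  ],
)

```text
t: 5.4
ee_pos: [0.518, -0.1803, 0.1136]
ee_rot: [0.702, -0.072, 0.706, 0.067]
force: [0.7, 0.3, 0.5]
opening: 0.0004
```

```bash
python3 - <<'E'
from h import *
togo((.5173,-.1806,.12),101.7)
E
```

```text
heading 101.21 turn share -0.0027 shift share [-0.0318 -0.0007 -0.0041] F [-0.458938    0.14305201  0.7179834 ] x axis [-0.005 -0.008 -1.   ]
```

```bash
python3 - <<'E'
from h import *
f=grab('wrist','w3.png');g=grab('scene','s3.png')
a=cv2.resize(f['color'][180:420,200:480],(560,480));b=cv2.resize(g['color'][220:300,270:400],None,fx=4,fy=4)
cv2.imwrite('pics/c3.png',cv2.resize(np.hstack([a,cv2.copyMakeBorder(b,0,160,0,0,0)]),None,fx=.74,fy=.74)[:,:,::-1])
E
```

```text
(no output)
```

View pics/c3.png

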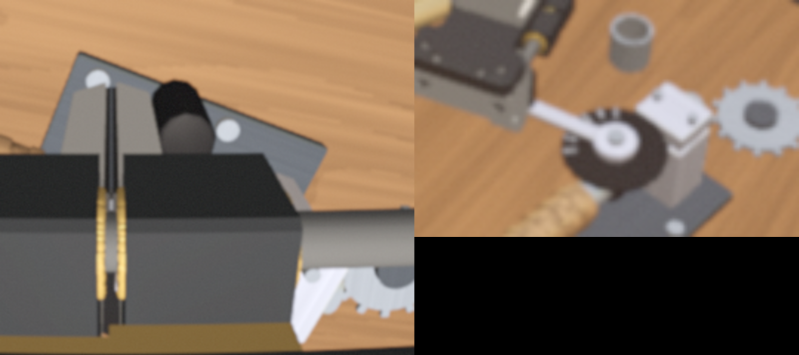

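```bash
python3 - <<'E'
from h import *
f=grab('wrist');p=onz(f,(326.4,271.2),.141);d=p[:2]-[.5845,-.152];print(p,np.hypot(*d),np.degrees(np.arctan2(d[1],d[0]))%360)
s=env.get_state();print((rot(s).T@(p-s['ee_pos'])).round(4))
h=np.radians
def post(t): return np.array([.5845+.072*np.cos(h(t)),-.152+.072*np.sin(h(t)),.12])
def fin(t,hd,off): return post(t)-off*np.array([np.cos(h(hd)),np.sin(h(hd)),0])
togo(fin(177.5,82.5,.026),82.5)
togo(fin(166,82.5,.0215),82.5)
E
```

```text
[ 0.51181262 -0.15778485  0.141     ] 0.0729172077329359 184.5503128291413
[-0.0274  0.0233 -0.0019]
heading 101.21 turn share 0.1039 shift share [-0.0314  0.0372 -0.038 ] F [0.18634097 0.08622899 0.17177196] x axis [-0.005 -0.008 -1.   ]
heading 101.21 turn share 0.1039 shift share [-0.0322  0.1266 -0.0068] F [0.18634097 0.08622899 0.17177196] x axis [-0.005 -0.008 -1.   ]
```

```bash
python3 - <<'E'
from h import *
a=cv2.imread('pics/s3.png')[230:290,295:365];b=cv2.imread('pics/w3.png')[220:300,260:360]
cv2.imwrite('pics/c3b.png',np.hstack([cv2.resize(a,(420,360),interpolation=2),cv2.resize(b,(380,360),interpolation=2)]))
E
```

```text
(no output)
```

View pics/c3b.png

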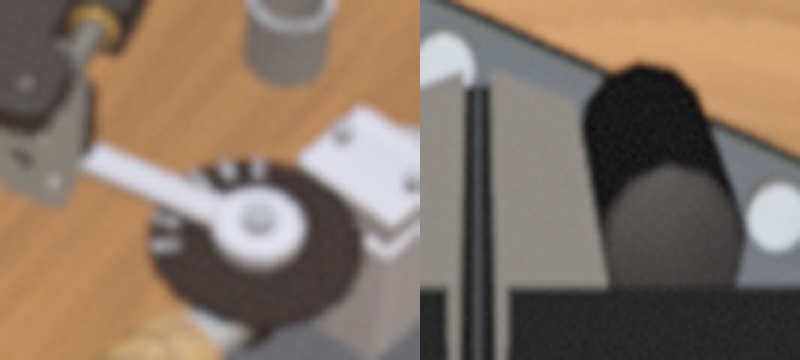

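```bash
python3 - <<'E'
from h import *
f=grab('scene')
def P(c,z): return onz(f,(295+c[0]/6,230+c[1]/6),z)
v=P((100,160),.113)-P((210,208),.113);print(np.degrees(np.arctan2(v[1],v[0]))%360)
q=P((258,220),.118);print(q)
v=P((100,160),.113)-q;print(np.degrees(np.arctan2(v[1],v[0]))%360)
for c in [(165,243),(168,220),(198,180),(228,170),(258,167)]:
    t=P(c,.105)-q;print(np.degrees(np.arctan2(t[1],t[0]))%360)
E
```

```text
184.05455215540047
[ 0.5858918  -0.15221854  0.118     ]
183.6096804302512
212.86355932588617
193.7570136173974
156.27550376046082
136.85562547441785
119.39639530231129
```

Two ticks show left of the lever and three to the right, and the lever's angle reads ~184°. So it stands about on the crest between notches 2 and 3, with almost no force on the tool. A few mm more should tip it over.

Request:
play_rows(
  commands=[
    [[-0.01, 0.006, 0], [0, 0, 0]],
    [[-0.01, 0.006, 0], [0, 0, 0]],
    [[-0.01, 0.006, 0], [0, 0, 0]],
    [[0, 0, 0], [0, 0, 0]],
    [[0, 0, 0], [0, 0, 0]],
    [[0, 0, 0], [0, 0, 0]],
    [[0, 0, 0], [0, 0, 0]],
    [[0, 0, 0], [0, 0, 0]],
    [[0, 0, 0], [0, 0, 0]],
    [[0, 0, 0], [0, 0, 0]],
  ],
)

```text
t: 6.43
ee_pos: [0.5176, -0.1767, 0.1209]
ee_rot: [0.702, -0.071, 0.705, 0.066]
force: [0.6, -0.3, -0.3]
opening: 0.0001
```

```bash
cat >> h.py <<'E'
def post(t): return np.array([.5845+.072*np.cos(np.radians(t)),-.152+.072*np.sin(np.radians(t)),.12])
def fin(t,hd,off): return post(t)-off*np.array([np.cos(np.radians(hd)),np.sin(np.radians(hd)),0])
def look(i):
    f=grab('scene','s%s.png'%i);w=grab('wrist','w%s.png'%i)
    a=f['color'][225:295,290:370,::-1];b=w['color'][180:320,220:380,::-1]
    cv2.imwrite('pics/c%s.png'%i,np.hstack([cv2.resize(a,(400,350),interpolation=2),cv2.resize(b,(400,350),interpolation=2)]))
E
python3 - <<'E'
from h import *
look(4); togo(fin(177.5,82.5,.026),82.5)
E
```

```text
heading 101.19 turn share 0.1038 shift share [ 0.0044  0.0182 -0.0389] F [ 0.20784403 -0.22790743  0.2039504 ] x axis [-0.004 -0.008 -1.   ]
```

View pics/c4.png

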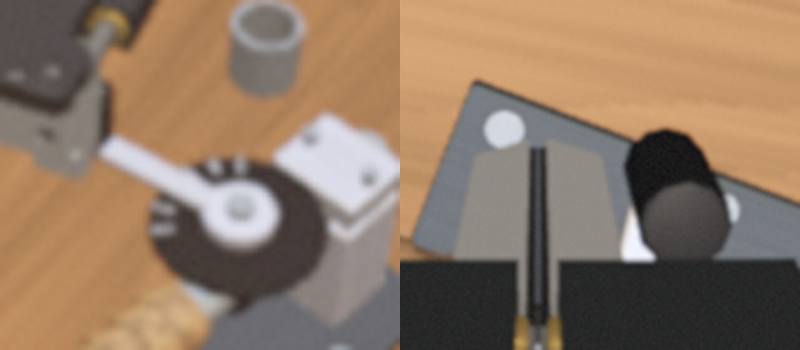

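```bash
cat >> h.py <<'E'
def ang(c):
    f=grab('wrist');p=onz(f,(220+(c[0]-400)/2.5,180+c[1]/2.5),.141);d=p[:2]-[.5845,-.152]
    print('post',p.round(4),np.hypot(*d).round(4),'deg',np.degrees(np.arctan2(d[1],d[0]))%360)
    s=env.get_state();print('in tool',(rot(s).T@(p-s['ee_pos'])).round(4))
E
python3 - <<'E'
from h import *
ang((686,222))
togo(fin(176,82.5,.028),82.5)
togo(fin(166,82.5,.022),82.5)
E
```

```text
post [ 0.5124 -0.1491  0.141 ] 0.0721 deg 177.69779777365727
in tool [-0.0203  0.0279  0.0002]
heading 101.19 turn share 0.1038 shift share [ 0.0045  0.0178 -0.0397] F [-0.49976371 -0.87952045  0.53560805] x axis [-0.004 -0.008 -1.   ]
heading 101.19 turn share 0.1038 shift share [ 0.0037  0.1051 -0.0085] F [-0.49976371 -0.87952045  0.53560805] x axis [-0.004 -0.008 -1.   ]
```

Click 1 is done: the post measures 177.7°, in notch 3. Next I'll turn the tool and reposition for the second push.

Request:
play_rows(
  commands=[
    [[0, 0, -0.014], [0.035, 0, 0]],
    [[0, 0.004, -0.014], [0.035, 0, 0]],
    [[0, 0.008, -0.014], [0.035, 0, 0]],
    [[0, 0, 0], [0, 0, 0]],
    [[0, 0, 0], [0, 0, 0]],
    [[0, 0, 0], [0, 0, 0]],
    [[0, 0, 0], [0, 0, 0]],
    [[0, 0, 0], [0, 0, 0]],
    [[0, 0, 0], [0, 0, 0]],
    [[0, 0, 0], [0, 0, 0]],
  ],
)

```text
t: 7.42
ee_pos: [0.5095, -0.1754, 0.1209]
ee_rot: [0.705, 0.044, 0.707, -0.05]
force: [-0.3, 0.3, -0.3]
opening: 0.0006
```

```bash
python3 - <<'E'
from h import *
togo(fin(167.5,82.5,.0225),82.5)
togo(fin(165.5,82.5,.0225),82.5)
E
```

```text
heading 82.33 turn share -0.0009 shift share [ 0.004   0.0837 -0.0024] F [ 0.30993441  0.23378103 -0.36734455] x axis [-0.003 -0.008 -1.   ]
heading 82.33 turn share -0.0009 shift share [ 0.0039  0.0962 -0.0011] F [ 0.30993441  0.23378103 -0.36734455] x axis [-0.003 -0.008 -1.   ]
```

Request:
play_rows(
  commands=[
    [[0, 0.016, 0], [0, 0, 0]],
    [[0, 0.016, 0], [0, 0, 0]],
    [[0, 0.014, 0], [0, 0, 0]],
    [[0, 0.012, 0], [0, 0, 0]],
    [[0, 0.012, 0], [0, 0, 0]],
    [[0, 0.01, 0], [0, 0, 0]],
    [[0, 0.01, 0], [0, 0, 0]],
    [[0, 0.008, 0], [0, 0, 0]],
    [[0, 0, 0], [0, 0, 0]],
    [[0, 0, 0], [0, 0, 0]],
  ],
)

```text
t: 8.25
ee_pos: [0.5122, -0.1539, 0.1207]
ee_rot: [0.704, 0.044, 0.707, -0.05]
force: [0.1, 0.4, 0.6]
opening: 0.0001
```

```bash
python3 - <<'E'
from h import *
togo(fin(165.5,82.5,.0225),82.5)
look(5)
E
```

```text
heading 82.41 turn share -0.0005 shift share [ 0.0037 -0.0122 -0.0002] F [-0.62003767  0.40222062  0.04495071] x axis [-0.004 -0.008 -1.   ]
```

View pics/c5.png

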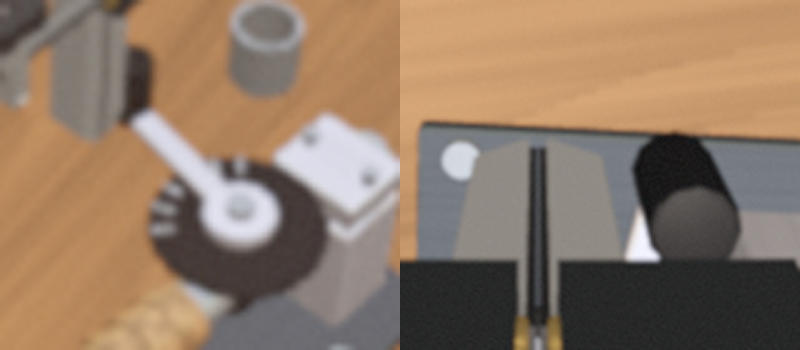

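```bash
python3 - <<'E'
from h import *
ang((696,228))
togo(fin(156,62.5,.028),62.5)
E
```

```text
post [ 0.5172 -0.1243  0.141 ] 0.0728 deg 157.61750059683266
in tool [-0.0206  0.0301  0.001 ]
heading 82.4 turn share 0.1105 shift share [ 0.0034  0.0285 -0.0355] F [0.36122483 0.11504339 0.31302651] x axis [-0.004 -0.008 -1.   ]
```

Click 2 is done: the post measures 157.6°, with three ticks to its left. I'll reposition while it rests.

Request:
play_rows(
  commands=[
    [[0, 0, -0.014], [0.036, 0, 0]],
    [[0, 0, -0.014], [0.036, 0, 0]],
    [[0, 0.006, -0.014], [0.036, 0, 0]],
    [[0, 0, 0], [0, 0, 0]],
    [[0, 0, 0], [0, 0, 0]],
    [[0, 0, 0], [0, 0, 0]],
    [[0, 0, 0], [0, 0, 0]],
    [[0, 0, 0], [0, 0, 0]],
    [[0, 0, 0], [0, 0, 0]],
    [[0, 0, 0], [0, 0, 0]],
  ],
)

```text
t: 9.23
ee_pos: [0.5048, -0.152, 0.121]
ee_rot: [0.687, 0.162, 0.688, -0.168]
force: [-0.5, 0.4, -0.2]
opening: 0.0003
```

```bash
python3 - <<'E'
from h import *
togo(fin(147.5,62.5,.0225),62.5)
togo(fin(144.5,62.5,.0225),62.5)
E
```

```text
heading 62.94 turn share 0.0025 shift share [ 0.0039  0.1027 -0.0044] F [ 0.24530433  0.10715024 -0.61456765] x axis [-0.003 -0.008 -1.   ]
heading 62.94 turn share 0.0025 shift share [ 0.0037  0.1214 -0.0021] F [ 0.24530433  0.10715024 -0.61456765] x axis [-0.003 -0.008 -1.   ]
```

Request:
play_rows(
  commands=[
    [[0, 0.018, 0], [0, 0, 0]],
    [[0, 0.018, 0], [0, 0, 0]],
    [[0, 0.016, 0], [0, 0, 0]],
    [[0, 0.014, 0], [0, 0, 0]],
    [[0, 0.014, 0], [0, 0, 0]],
    [[0, 0.012, 0], [0, 0, 0]],
    [[0, 0.01, 0], [0, 0, 0]],
    [[0, 0.01, 0], [0, 0, 0]],
    [[0, 0, 0], [0, 0, 0]],
    [[0, 0, 0], [0, 0, 0]],
  ],
)

```text
t: 10.07
ee_pos: [0.5159, -0.1297, 0.1206]
ee_rot: [0.687, 0.162, 0.688, -0.168]
force: [0.1, -0.3, 0.3]
opening: 0.0003
```

```bash
python3 - <<'E'
from h import *
togo(fin(145.5,62.5,.0225),62.5)
look(6)
E
```

```text
heading 63.04 turn share 0.003 shift share [ 0.0029 -0.0091 -0.0015] F [-0.29672654 -0.24602781  0.28044809] x axis [-0.004 -0.008 -1.   ]
```

View pics/c6.png

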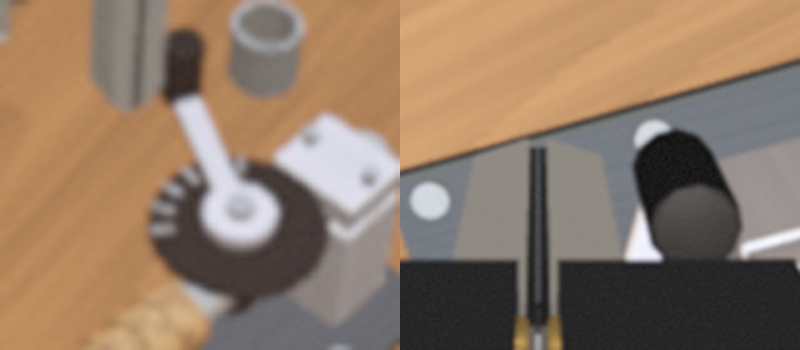

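Four ticks now show to the left of the lever and one to the right, so it is in the fifth notch. I'll back off along −y, lift, and check.

Request:
play_rows(
  commands=[
    [[0, -0.05, 0], [0, 0, 0]],
    [[0, -0.08, 0], [0, 0, 0]],
    [[0, 0, 0], [0, 0, 0]],
    [[-0.1, 0, 0], [0, 0, 0]],
    [[-0.15, 0, 0], [0, 0, 0]],
    [[-0.15, 0, 0], [0, 0, 0]],
    [[-0.1, 0, 0], [0, 0, 0]],
    [[-0.05, -0.1, 0], [0, 0, 0]],
    [[0, 0, 0], [0, 0, 0]],
    [[0, 0, 0], [0, 0, 0]],
  ],
)

```text
t: 11.0
ee_pos: [0.4918, -0.1753, 0.2358]
ee_rot: [0.686, 0.163, 0.688, -0.17]
force: [-0.1, 0.8, -0.2]
opening: 0.0005
```

```bash
python3 - <<'E'
from h import *
f=grab('wrist','w7.png');s=grab('scene','s7.png')
a=f['color'][:,:,::-1];b=s['color'][130:310,280:450,::-1]
cv2.imwrite('pics/c7.png',np.hstack([cv2.resize(a,(440,330)),cv2.resize(b,(312,330),interpolation=2)]))
print(proj(f,[post(137.5)+[0,0,.021],[.5845,-.152,.118]]), proj(s,[post(137.5)+[0,0,.021]]))
E
```

```text
[[383.71086104 209.63566132]
 [348.52462383 280.88325145]] [[328.20202364 233.180093  ]]
```

View pics/c7.png

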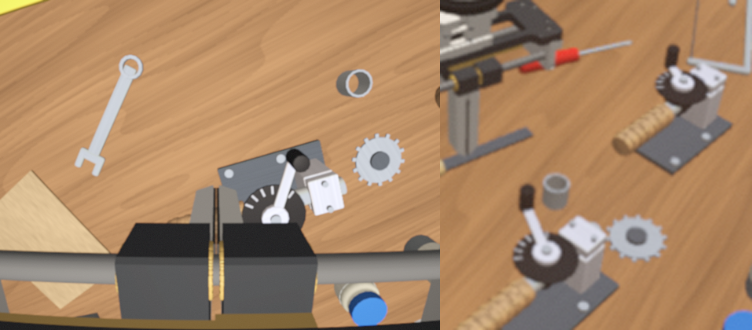

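```bash
python3 - <<'E'
from h import *
s=env.get_state();print(s['t'],np.abs(s['qvel']).max());print(env.sign_off())
E
```

```text
11.1 0.01476232793828327
the job is handed in; nothing more can be done
None
```

I pushed the long lever three clicks clockwise, from the second notch to the fifth, and handed the job in at 11.1 s. No verdict was reported.

- **Shifter choice:** I used the near dark shifter, whose post measured 72–73 mm from its pivot. The far dark one measured about 45 mm, and the yellow one was ruled out by colour.
- **The pushes:** Closed fingers pushed the post from behind, one notch at a time. The lever rested about 0.6 s or more in each notch, and the robot stood clear at the end.
- **Post angles:** The post read about 201° at the start (197° by the scene camera), 177.7° after click 1 and 157.6° after click 2. After click 3 I took no angle reading. The final pictures show four ticks to the left of the lever and one to its right. The post and pivot also lie within about 6 px of where the fifth notch should put them in the wrist picture.
- **First click:** The first push stopped with the lever on the crest between notches two and three, with almost no force on the tool. A further push of about 4 mm sent it into the third notch; it did not skip one.
- **Short lever and forces:** The short lever looks unmoved in the last scene picture. The highest tool force I saw in the readings after each move was about 3 N.

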